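# Raise the cleaning cabinet's sash to the yellow mark

### The arm

A 6-joint arm with a two-finger parallel gripper is mounted at the origin on the work surface. World frame = base frame: x ahead of the robot, y to its left, z up, the work surface at z = 0. Lengths are in m, angles in rad, forces in N, time in s.
With the tool pointing down it reaches from about 0.4 to 0.825 m from the base axis. Payload 7 kg.
Tool frame: the origin (TCP) lies between the finger pads; the fingertips stand 8 mm ahead of it and the grasp point (between the pads) lies 11 mm behind it; z points along the fingers, y is the line along which they close (so a half turn about z gives the same grasp; the last joint's range is limited). The gripper opens to 85 mm and grips with 20 to 120 N. Pads are 22 mm wide; open, the fingers measure 114 mm over their backs; the gripper's body (76 mm by 85 mm) begins 54 mm behind the grasp point. The pads swing forward as they close: fully open they stand 13 mm farther back than shut.
Start: joints at [0.288, 0.359, 0.012, 0, -1.224, -0.288], TCP at [0.675, -0, 0.208] pointing down, gripper open.
Joint ranges: [-3.07, 3.07], [-1.43, 2.12], [-1.02, 1.25], [-3.03, 1.67], [-3.05, -0], [-3.03, 3.03]. Speed limits (rad/s): [2.39, 2.39, 3.01, 3.14, 3.14, 3.14].

### API

Orientations are given as a unit quaternion [x, y, z, w].
In Python, from bench import read_state, grab_frame, close_job gives the robot as it stands. The module is installed in compiled form; this text tells all that it offers.
- The arm moves only by the tool arm_command, never from a script. Its argument "rows" is a list of rows, each an object of numbers: "tx", "ty", "tz": the shift along the tool's x, y, z each as a share of 0.6 m, from -1 to 1; "ax", "ay", "az": the turn, a rotation vector about the tool's x, y, z each as a share of 30 degrees, from -1 to 1; "grip": the closure, from 0 (fully open) to 1 (shut). In form: [{"tx": .., "ty": .., "tz": .., "ax": .., "ay": .., "az": .., "grip": ..}, ...]. A call has 1 to 20 rows; each row is the pose to reach, as a shift and turn from the pose commanded when the call began, along the tool's axes at that moment; what a row does not reach only later rows make up. A row lasts 1/10 s, in which the tool goes at most 50 mm and 8.59 degrees, less where a joint would pass 70% of its speed; a pose out of reach is approached as far as the arm can. A call with a number of a shift or a turn outside -1 to 1 is refused whole. A call with a gripper value outside its range is refused whole. The fingers move at their own pace and stop on an object; the grip force is fixed at half the most. Time passes only in rows, so rows that repeat a pose let the fingers close. It gives the time, the measured TCP pose, the force, the opening and the grip force at its end, in the units of the state.
- read_state(): the state, without advancing time (a new reading comes with each control period).
- grab_frame(name): name is "scene" or "side" or "wrist"; returns a dict with "image" (400x640x3 uint8, red, green, blue), "range_z" (400x640 float32, m along the optical axis (not along the pixel's ray), 0 where there is no reading), "intrinsics" (3x3 intrinsics, pixels), "world_from_camera" (4x4, takes a point from camera to world coordinates); the wrist camera has in their place "T_tool_cam" (4x4, takes a point from camera to tool coordinates, whose origin is the TCP and whose axes are the flange's). Camera axes: x right, y down, z forward; pixel columns grow to the right and rows downward; lengths in m; the calibration is good to about 2 mm. A picture is of the moment at which its call begins: read the wrist's pose just before it.
- close_job(): hands the job in; it is judged then, once.
The state is a dict: "clock": time; "q": joint angles; "joint_vel": joint speeds; "tau": joint torques, N m; "tool_pos": TCP position; "orientation": TCP orientation; "force": force on the tool from outside, world axes, zero at the start; "moment": the same for the moment, N m; "gripper_width": finger opening in m; "grip_force": force on a finger pad.
Only numpy, scipy, OpenCV 4.12 (cv2) and the standard library are available. Lean on these libraries where they do the work, as an engineer would, in place of code of your own. Each camera call takes 0.05 s, during which the arm holds its last target. There are 200 camera calls.

### The job

Push the clear sliding window of the red parts-cleaning cabinet up its slope with the outside of the fingers from beneath its orange-topped black lip, until the blue pointer at its left side stands within the yellow band of the marker clip, then move clear; it stays where you leave it. Do not grip the lip or shift the clip, and leave the can, castor and wrench on the bench where they are.

Things in the scene. Friction and masses are not known exactly. Their poses are not given: they have to be found in the camera images.
- cabinet: red cabinet fixed to the bench, 320 deep, 442 wide, 310 high; origin at the centre of its underside, x from its front (robot side) to its back, y to its left seen from the robot. Front: an upright 60 mm high kick plate, face 160 mm before the origin, and from its top edge a flat face sloping up and back at 45 degrees for 350 mm, on which the window slides
- sash (a joint): how far the clear window (190 mm long, 330 wide, within 8 mm of the slope) has slid up the slope, m: 0 fully down (lower edge 30 mm up the slope from the kick plate's top edge), 0.16 fully up. Counterweighted: 1 to 4 N along the slope moves it either way and it stays where it is left
- lip (a point): middle of the outer lower edge of the black push lip along the window's lower edge: a bar 260 mm wide (y), standing out square to 45 mm from the slope, 18 mm thick up the slope (10 black, then an 8 mm orange cover on its upper side). x up the slope (the way it travels), z square out of it (up and towards the robot), y left. Its flat underside is the plane x = 0; the space below is free
- pointer (a point): tip of the blue pointer on the window's left side, a thin bar 5 mm across, level with the lip's underside and 180 mm left of the middle, 10 mm out from the slope; x axis up the slope. It moves with the window
- band (a point): middle of the outer face of the yellow band of the marker clip on the cabinet's left jamb, 195 mm left of the middle, 10 mm out from the slope. Band 24 mm long up the slope, 26 mm wide, between two 12 mm dark steel ends; x up the slope. The window is right when the pointer's x in this frame is within 12 mm of zero
- clip (a joint): where the marker clip sits on its jamb, m up the slope; equals the sash joint value at which the pointer is at the middle of the yellow band. A stiff sliding fit (6 N): leave it
- can: loose standing can, 52 mm diameter, 130 mm high, blue label; origin under its centre; leave alone
- castor: loose castor standing on its 70 x 60 mm steel plate, black wheel, 80 mm high; origin under its centre; leave alone
- wrench: loose steel wrench, 150 mm long, lying along its x axis; origin near its middle, at its underside; leave alone

How it is judged:
By the outcome, as a careful person would: the job done as asked, in the order asked, and still so for the second after the job is handed in, with the robot touching nothing.
It also fails if it takes over 35 s, if anything falls off the work surface, if the arm or the gripper's body presses on something with over 40 N, if the wrist force passes 120 N, or if a joint passes its speed limit or range.

## Working session

There is one attempt and no reset: what is moved stays moved. The work goes in short steps, Python scripts to look and compute and a tool call to move; the robot and the scene stay as the last step left them, time stands still between calls to the robot, and variables do not carry over. Pictures are saved under pics/ and viewed, at most 10 in all, crops included, and the job is handed in when it is done.

Besides the shell and the picture viewer there is one more tool, called after "Emit:" as name(argument=value, ...) on one line, values as JSON. arm_command: Moves the arm, as the interface text tells. Its arguments: {"type":"object","properties":{"rows":{"type":"array"}},"required":["rows"]}

```bash
mkdir -p pics
cat > h.py <<'E'
from bench import *
import numpy as np, cv2
from scipy.spatial.transform import Rotation as R
np.set_printoptions(precision=4,suppress=True)
def snap(n,tag):
    s=read_state(); f=grab_frame(n)
    cv2.imwrite(f'pics/{tag}.png',f['image'][:,:,::-1]); np.savez(f'{tag}.npz',pos=s['tool_pos'],ori=s['orientation'],**f)
def T(f):
    if 'world_from_camera' in f: return f['world_from_camera']
    M=np.eye(4); M[:3,:3]=R.from_quat(f['ori']).as_matrix(); M[:3,3]=f['pos']; return M@f['T_tool_cam']
def pts(tag,uv):
    f=np.load(tag+'.npz'); K=f['intrinsics']; out=[]
    for u,v in uv:
        w=f['range_z'][v-1:v+2,u-1:u+2]; z=np.median(w[w>0]) if (w>0).any() else np.nan
        out.append((T(f)@[(u-K[0,2])/K[0,0]*z,(v-K[1,2])/K[1,1]*z,z,1])[:3])
    return np.array(out)
E
python3 - <<'E'
from h import *
snap('scene','s1'); snap('side','d1'); print(read_state())
E
```

```text
{'clock': 0.1, 'q': array([ 0.2881,  0.3592,  0.0113, -0.0002, -1.2242, -0.2881]), 'joint_vel': array([-0.0005, -0.0011,  0.0031,  0.0012, -0.0002, -0.0008]), 'tau': array([ -0.0601, -57.9638,  29.2893,   6.9194,   0.1077,  -0.001 ]), 'tool_pos': array([ 0.6746, -0.    ,  0.2076]), 'orientation': array([-0.7071,  0.7071,  0.0004, -0.0005]), 'force': array([ 0.2736, -0.3037, -0.6618]), 'moment': array([-0.069 ,  0.0608, -0.0195]), 'grip_force': 0.35224946681410074, 'gripper_width': 0.08557350677903218}
```

View pics/s1.png

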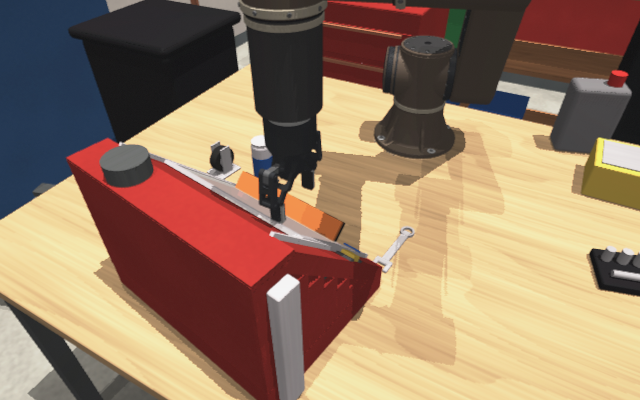

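View pics/d1.png

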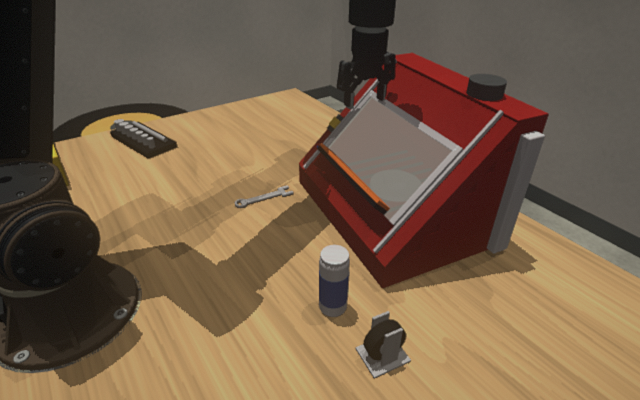

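The scene view (from behind the cabinet) shows the orange lip cover from about (240,180) to (342,232) and the yellow clip near (350,252). The side view shows the orange lip from (322,150) to (386,210), with the can at (334,280) and the castor at (384,345) in front of the cabinet's right end, and the wrench at (264,197).

Run:
```python
from h import *
a=cv2.imread('pics/s1.png')[160:280,220:400]; b=cv2.imread('pics/d1.png')[90:290,290:530]
a=cv2.resize(a,(720,480),interpolation=cv2.INTER_CUBIC);b=cv2.resize(b,(720,600),interpolation=cv2.INTER_CUBIC)
cv2.imwrite('pics/s1c.png',a);cv2.imwrite('pics/d1c.png',b)
```

```text
(no output)
```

View pics/s1c.png

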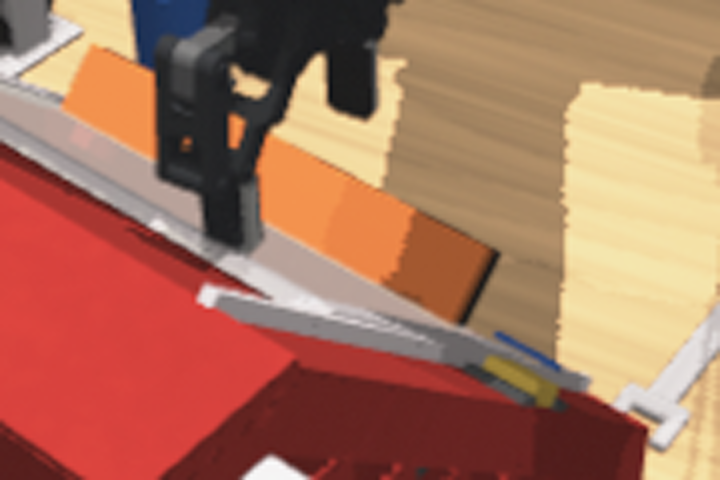

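View pics/d1c.png

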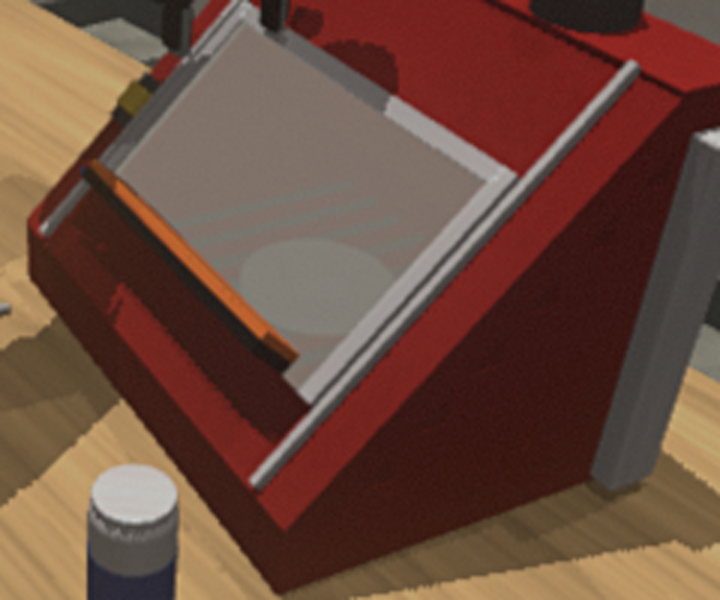

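The crops show the lip end at scene (344,223)/(337,240), the pointer running (344,244) to (359,252), and the yellow band at scene (350,255) and side (334,122). The pointer sits well below the band.

Run:
```python
from h import *
k=pts('d1',[(310,185),(325,203),(342,225),(358,245),(373,263)]);print('kick',k)
s=pts('d1',[(457,223),(490,190),(423,257),(490,240)]);print('side',s)
sl=pts('d1',[(503,135),(440,200),(395,246),(357,228),(317,177),(440,110)]);print('slope',sl)
print('top',pts('s1',[(170,180),(220,215),(270,240),(200,230)]))
print('band d1,s1',pts('d1',[(334,122)]),pts('s1',[(350,254),(353,256)]))
print('ptr',pts('s1',[(351,248),(358,251)]),pts('d1',[(318,147)]))
print('orange s1',pts('s1',[(244,182),(300,215),(335,235),(342,224),(320,212),(260,193)]))
print('orange d1',pts('d1',[(330,152),(355,177),(380,202)]))
print('can',pts('d1',[(334,252),(334,290)]),'castor',pts('d1',[(385,340),(372,322),(408,358),(370,372)]),'wrench',pts('d1',[(240,203),(264,197),(288,190)]))
A=np.c_[k[:,1],np.ones(5)];c=np.linalg.lstsq(A,k[:,0],rcond=None)[0];print('kick yaw',np.arctan(-c[0]),c)
A=np.c_[s[:,0],np.ones(4)];c=np.linalg.lstsq(A,s[:,1],rcond=None)[0];print('side yaw',np.arctan(c[0]),c)
A=np.c_[sl[:,:2],np.ones(6)];c=np.linalg.lstsq(A,sl[:,2],rcond=None);print('slope',c[0],c[1],np.arctan2(c[0][1],c[0][0]))
```

```text
kick [[ 0.5598  0.0527  0.0381]
 [ 0.545  -0.0325  0.0391]
 [ 0.5305 -0.1172  0.0355]
 [ 0.5176 -0.1885  0.0355]
 [ 0.5079 -0.2466  0.0358]]
side [[ 0.6561 -0.3123  0.1118]
 [ 0.7214 -0.3233  0.1696]
 [ 0.5884 -0.3     0.05  ]
 [ 0.757  -0.3344  0.036 ]]
slope [[ 0.7197 -0.3198  0.2843]
 [ 0.6124 -0.295   0.1729]
 [ 0.5311 -0.2758  0.0892]
 [ 0.5263 -0.1717  0.0652]
 [ 0.5669  0.0324  0.0695]
 [ 0.7365 -0.1628  0.272 ]]
top [[ 0.7796 -0.1479  0.3081]
 [ 0.8072 -0.0324  0.3089]
 [ 0.8143  0.0524  0.3082]
 [ 0.8426 -0.0373  0.3088]]
band d1,s1 [[0.6597 0.093  0.168 ]] [[0.6707 0.1021 0.1728]
 [0.6723 0.1082 0.1728]]
ptr [[0.6058 0.0763 0.1146]
 [0.607  0.0908 0.115 ]] [[0.577  0.0434 0.1436]]
orange s1 [[ 0.5589 -0.1945  0.1371]
 [ 0.59   -0.0402  0.1338]
 [ 0.6047  0.0426  0.1312]
 [ 0.5825  0.0457  0.1419]
 [ 0.5791 -0.0023  0.1489]
 [ 0.7466 -0.0082  0.3128]]
orange d1 [[ 0.5766 -0.0048  0.152 ]
 [ 0.5565 -0.1201  0.1516]
 [ 0.5447 -0.2112  0.1465]]
can [[ 0.3991 -0.2612  0.131 ]
 [ 0.3824 -0.2864  0.0724]] castor [[ 0.3868 -0.4096  0.0711]
 [ 0.3934 -0.3724  0.0697]
 [ 0.433  -0.4234  0.0045]
 [ 0.3671 -0.4059  0.0023]] wrench [[0.4009 0.1262 0.0035]
 [0.4595 0.1104 0.0078]
 [0.5307 0.1125 0.0011]]
kick yaw -0.17231754462984583 [0.174  0.5507]
side yaw -0.19424068712968462 [-0.1967 -0.1836]
slope [ 0.9915 -0.1793 -0.487 ] [0.] -0.1789009955300078
```

```bash
cat >> h.py <<'E'
yaw=-0.178; ex=np.array([np.cos(yaw),np.sin(yaw),0]); ey=np.array([-np.sin(yaw),np.cos(yaw),0]); ez=np.array([0,0,1.])
U=(ex+ez)/2**.5; N=(ez-ex)/2**.5; P0=.542*ex+.030*ey+.06*ez   # slope foot, middle
def snl(p): d=np.asarray(p)-P0; return np.stack([d@U,d@N,d@ey],-1)
def W(s,n,y): return P0+s*U+n*N+y*ey
Rt=np.c_[-ey,-U,-N]
def rel(p,Rg=Rt):
    s=read_state(); R0=R.from_quat(s['orientation']).as_matrix()
    print('t',R0.T@(p-s['tool_pos'])/.6,'a',np.degrees(R.from_matrix(R0.T@Rg).as_rotvec())/30,'world',p)
def mask(tag,lo,hi):
    f=np.load(tag+'.npz'); h=cv2.cvtColor(f['image'],cv2.COLOR_RGB2HSV)
    v,u=np.nonzero(cv2.inRange(h,lo,hi)); z=f['range_z'][v,u]; K=f['intrinsics']
    c=np.c_[(u-K[0,2])/K[0,0]*z,(v-K[1,2])/K[1,1]*z,z,np.ones(len(z))]@T(f).T
    q=snl(c[:,:3]); k=(z>0)&(q[:,0]>0)&(q[:,0]<.35)&(abs(q[:,1])<.07)&(abs(q[:,2])<.23)
    return np.c_[u,v][k],q[k]
E
python3 - <<'E'
from h import *
for t in('s1','d1'):
  for nm,lo,hi in(('yellow',(20,110,60),(32,255,255)),('blue',(108,120,50),(125,255,255)),('orange',(7,150,80),(18,255,255))):
    uv,q=mask(t,lo,hi)
    if nm=='yellow': k=q[:,2]>.17; uv,q=uv[k],q[k]
    print(t,nm,len(q)); 
    if len(q): print(np.percentile(q,[5,50,95],axis=0), uv.min(0),uv.max(0))
rel(W(.043,.14,0)); print(snl(read_state()['tool_pos']))
print(np.array(grab_frame('wrist')['T_tool_cam']))
E
```

```text
s1 yellow 96
[[0.1295 0.0042 0.1736]
 [0.1496 0.0082 0.1885]
 [0.1525 0.0104 0.1972]] [341 249] [358 261]
s1 blue 15
[[0.0653 0.011  0.1371]
 [0.0679 0.0117 0.1519]
 [0.0696 0.0122 0.1653]] [344 243] [358 251]
s1 orange 1660
[[ 0.0815  0.0096 -0.1262]
 [ 0.0841  0.0274  0.0398]
 [ 0.0867  0.0443  0.1149]] [236 171] [359 261]
d1 yellow 71
[[0.1295 0.0056 0.1706]
 [0.1406 0.0106 0.1794]
 [0.1515 0.0132 0.1937]] [329 117] [340 128]
d1 blue 0
d1 orange 477
[[ 0.0776  0.0173 -0.141 ]
 [ 0.0825  0.045  -0.0439]
 [ 0.0864  0.0472  0.1035]] [300 143] [388 209]
t [0.0904 0.3388 0.0308] a [1.4984 0.133  0.3224] world [ 0.4712 -0.0543  0.1894]
[0.1906 0.0182 0.0894]
[[ 0.0005 -0.9538 -0.3006  0.0768]
 [ 1.      0.0008 -0.001  -0.0004]
 [ 0.0012 -0.3006  0.9538 -0.1656]
 [ 0.      0.      0.      1.    ]]
```

Emit:
arm_command(rows=[{"tx": 0.02,"ty": 0.08,"tz": 0,"ax": 0,"ay": 0,"az": 0,"grip": 1},{"tx": 0.04,"ty": 0.16,"tz": -0.02,"ax": 0,"ay": 0,"az": 0.1,"grip": 1},{"tx": 0.06,"ty": 0.24,"tz": -0.02,"ax": 0.25,"ay": 0.02,"az": 0.15,"grip": 1},{"tx": 0.09,"ty": 0.3,"tz": -0.02,"ax": 0.5,"ay": 0.04,"az": 0.2,"grip": 1},{"tx": 0.09,"ty": 0.34,"tz": -0.02,"ax": 0.75,"ay": 0.07,"az": 0.2,"grip": 1},{"tx": 0.09,"ty": 0.34,"tz": -0.02,"ax": 0.75,"ay": 0.07,"az": 0.2,"grip": 1},{"tx": 0.09,"ty": 0.34,"tz": -0.02,"ax": 0.75,"ay": 0.07,"az": 0.2,"grip": 1}])

```text
clock: 0.85
tool_pos: [0.4671, -0.0553, 0.2193]
orientation: [-0.656, 0.729, -0.151, 0.126]
force: [0.6, 0.5, 0.3]
gripper_width: -0.0001
grip_force: 0.0
```

Run:
```python
from h import *
s=read_state();print(s['clock'],s['q'],snl(s['tool_pos']),s['gripper_width']); rel(W(.043,.14,0))
```

```text
0.85 [ 0.4949 -0.2778 -0.845   0.3585 -0.7126 -0.8376] [ 0.0614  0.1639 -0.0018] -0.0001313693287357055
t [-0.0032  0.0129  0.0485] a [0.7443 0.0516 0.129 ] world [ 0.4712 -0.0543  0.1894]
```

Run:
```python
from h import *
rel(W(.04,.09,0)); rel(W(.04,.14,0))
```

```text
t [-0.0002 -0.014   0.1275] a [0.7443 0.0516 0.129 ] world [ 0.504  -0.0602  0.1519]
t [-0.0035  0.0176  0.0504] a [0.7443 0.0516 0.129 ] world [ 0.4692 -0.0539  0.1873]
```

Emit:
arm_command(rows=[{"tx": 0,"ty": 0.02,"tz": 0.04,"ax": 0.2,"ay": 0.01,"az": 0.03,"grip": 1},{"tx": 0,"ty": 0.02,"tz": 0.05,"ax": 0.4,"ay": 0.03,"az": 0.07,"grip": 1},{"tx": 0,"ty": 0.02,"tz": 0.05,"ax": 0.6,"ay": 0.04,"az": 0.1,"grip": 1},{"tx": 0,"ty": 0.02,"tz": 0.05,"ax": 0.74,"ay": 0.05,"az": 0.13,"grip": 1},{"tx": 0,"ty": 0.02,"tz": 0.05,"ax": 0.74,"ay": 0.05,"az": 0.13,"grip": 1},{"tx": 0,"ty": 0.02,"tz": 0.05,"ax": 0.74,"ay": 0.05,"az": 0.13,"grip": 1}])

```text
clock: 1.45
tool_pos: [0.5129, -0.0797, 0.2996]
orientation: [-0.603, 0.719, -0.26, 0.228]
force: [1.1, -0.0, -0.3]
gripper_width: -0.0002
grip_force: 0.0
```

Run:
```python
from h import *
s=read_state();print(s['clock'],s['q'],snl(s['tool_pos'])); rel(W(.04,.09,0));rel(W(.04,.023,0));snap('wrist','w1')
for nm,lo,hi in(('yellow',(20,110,60),(32,255,255)),('blue',(108,120,50),(125,255,255)),('orange',(7,150,80),(18,255,255))):
    uv,q=mask('w1',lo,hi); print(nm,len(q)); 
    if len(q): print(np.percentile(q,[5,50,95],axis=0), uv.min(0),uv.max(0))
```

```text
1.45 [ 0.3639 -0.3971 -1.0121  0.8246 -0.4511 -1.2013] [ 0.153   0.1858 -0.0177]
t [-0.0262  0.1752  0.1745] a [ 0.152   0.0319 -0.0053] world [ 0.504  -0.0602  0.1519]
t [-0.0243  0.1663  0.2858] a [ 0.152   0.0319 -0.0053] world [ 0.5506 -0.0686  0.1045]
yellow 0
blue 24
[[0.065  0.0112 0.1427]
 [0.0667 0.0129 0.1479]
 [0.0688 0.0139 0.1524]] [373 285] [376 291]
orange 3329
[[ 0.0779  0.0109 -0.1319]
 [ 0.0843  0.0429 -0.0356]
 [ 0.0849  0.0462  0.0989]] [363  56] [388 284]
```

View pics/w1.png

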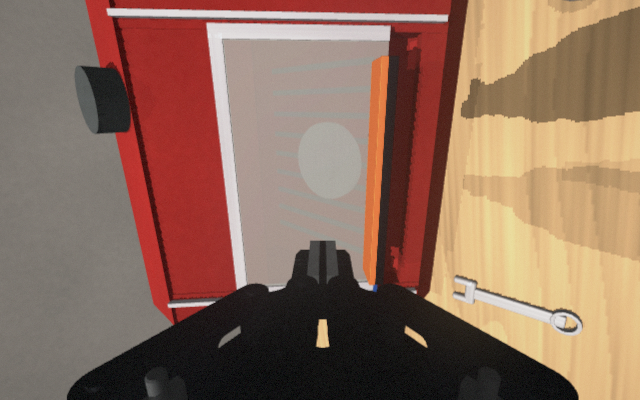

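The wrist view shows the lip from (380,57) to (370,285), the blue pointer at (375,289) and the wrench at the right. Joint 3 has reached its limit. I'll fit a quick kinematic model to find a reachable tilt.

```bash
cat > kin.py <<'E'
from h import *
from scipy.optimize import least_squares
import itertools
S=[([0.2881,0.3592,0.0113,-.0002,-1.2242,-.2881],[.6746,0,.2076],[-.7071,.7071,.0004,-.0005]),
   ([0.4949,-.2778,-.845,.3585,-.7126,-.8376],[.4671,-.0553,.2193],[-.656,.729,-.151,.126]),
   ([0.3639,-.3971,-1.0121,.8246,-.4511,-1.2013],[.5129,-.0797,.2996],[-.603,.719,-.26,.228])]
def fk(q,g,p):
    h,d,L1x,L1z,L2x,L2z,t=p; y=lambda a:R.from_rotvec([0,a,0]); x=lambda a:R.from_rotvec([a,0,0])
    A=R.from_rotvec([0,0,q[0]])*y(q[1]); B=A*y(-q[2]); C=B*x(g[0]*q[3])*y(-q[4])
    return np.array([0,0,h])+A.apply([L1x,d,L1z])+B.apply([L2x,0,L2z])+C.apply([t,0,0]), C*x(g[1]*q[5])
best=None
for g in itertools.product((1,-1),(1,-1)):
    f=lambda p:np.concatenate([fk(q,g,p)[0]-P for q,P,_ in S]+[1e-3*(p-[.35,-.19,0,.4,.4,0,.25])])
    r=least_squares(f,[.35,-.19,0,.4,.4,0,.25])
    C=[fk(q,g,r.x)[1].inv()*R.from_quat(o) for q,_,o in S]
    e=max((C[0].inv()*c).magnitude() for c in C)
    if best is None or e<best[0]: best=(e,r.cost,g,r.x,C[0],f(r.x)[:9])
e,_,G,PR,CT,res=best
lo=np.array([-3.07,-1.43,-1.02,-3.03,-3.05,-3.03]);hi=np.array([3.07,2.12,1.25,1.67,0,3.03])
def ik(p,Rg,q0=S[2][0]):
    def f(q):
        P,O=fk(q,G,PR); return np.r_[(P-p)*5,((O*CT).inv()*R.from_matrix(Rg)).as_rotvec()]
    r=least_squares(f,np.clip(q0,lo+.03,hi-.03),bounds=(lo+.02,hi-.02)); return r.x,f(r.x)
if __name__=='__main__': 
    print(e,G,PR,abs(res).max())
    for th,ph in itertools.product((0,10,20,30),(-45,-30,-15,0,15,30,45)):
        Q=Rt@R.from_euler('x',-th,degrees=True).as_matrix() if 0 else R.from_rotvec(np.radians(ph)*U).as_matrix()@R.from_rotvec(np.radians(th)*ey).as_matrix()@Rt
        o=[]
        for s,n in((.04,.09),(.04,.023),(.13,.023)):
            q,v=ik(W(s,n,0),Q); o.append((round(np.linalg.norm(v[:3])/5*1e3),round(np.degrees(np.linalg.norm(v[3:])),1)))
        print(th,ph,Q[:,2].round(2),o,q.round(2))
E
python3 kin.py
```

```text
0.0012378150433177938 (-1, -1) [ 1.8586 -0.1756  0.1182  0.0627  0.9281 -1.0658  0.3505] 0.03770825084237672
0 -45 [ 0.37 -0.78 -0.5 ] [(11, np.float64(4.6)), (32, np.float64(11.9)), (15, np.float64(6.1))] [ 0.7   1.64  1.23  0.92 -1.49 -1.44]
0 -30 [ 0.51 -0.6  -0.61] [(0, np.float64(0.0)), (13, np.float64(4.6)), (0, np.float64(0.0))] [ 0.69  1.35  0.87  0.97 -1.27 -1.49]
0 -15 [ 0.63 -0.38 -0.68] [(0, np.float64(0.0)), (0, np.float64(0.0)), (0, np.float64(0.0))] [ 0.59  0.93  0.38  1.   -0.9  -1.49]
0 0 [ 0.7  -0.13 -0.71] [(0, np.float64(0.0)), (0, np.float64(0.0)), (0, np.float64(0.0))] [ 0.4   0.82  0.25  0.96 -0.49 -1.32]
0 15 [ 0.72  0.13 -0.68] [(0, np.float64(0.0)), (0, np.float64(0.0)), (0, np.float64(0.0))] [ 0.14  0.91  0.35 -0.17 -0.19 -0.05]
0 30 [ 0.69  0.38 -0.61] [(0, np.float64(0.0)), (11, np.float64(3.7)), (0, np.float64(0.0))] [-0.1   1.26  0.76 -1.12 -0.53  0.99]
0 45 [ 0.62  0.61 -0.5 ] [(8, np.float64(3.4)), (29, np.float64(10.7)), (12, np.float64(4.9))] [-0.23  1.66  1.23 -1.13 -0.85  1.05]
10 -45 [ 0.24 -0.75 -0.62] [(2, np.float64(0.8)), (23, np.float64(8.4)
[... 1992 characters left out ...]
0.0))] [ 0.44  0.74  0.33  0.49 -1.32 -1.11]
30 -15 [ 0.19 -0.26 -0.95] [(0, np.float64(0.0)), (0, np.float64(0.0)), (0, np.float64(0.0))] [ 0.35  0.48  0.03  0.37 -1.06 -0.86]
30 0 [ 0.25 -0.05 -0.97] [(0, np.float64(0.0)), (0, np.float64(0.0)), (0, np.float64(0.0))] [ 0.22  0.39 -0.07  0.13 -0.88 -0.47]
30 15 [ 0.27  0.18 -0.95] [(0, np.float64(0.0)), (0, np.float64(0.0)), (0, np.float64(0.0))] [ 0.06  0.46  0.01 -0.22 -0.84  0.04]
30 30 [ 0.25  0.39 -0.88] [(0, np.float64(0.0)), (0, np.float64(0.0)), (0, np.float64(0.0))] [-0.08  0.7   0.28 -0.52 -0.98  0.49]
30 45 [ 0.19  0.59 -0.79] [(0, np.float64(0.0)), (10, np.float64(3.3)), (0, np.float64(0.0))] [-0.19  1.23  0.87 -0.71 -1.22  0.77]
```

```bash
cat >> h.py <<'E'
def Rth(th,ph=0): return R.from_rotvec(np.radians(ph)*U).as_matrix()@R.from_rotvec(np.radians(th)*ey).as_matrix()@Rt
E
python3 - <<'E'
from h import *
rel(W(.03,.12,0),Rth(20))
E
```

```text
t [-0.0268  0.1957  0.1263] a [-0.5154  0.0325  0.0009] world [ 0.4761 -0.0552  0.1661]
```

Emit:
arm_command(rows=[{"tx": -0.01,"ty": 0.06,"tz": 0.03,"ax": -0.2,"ay": 0.01,"az": 0,"grip": 1},{"tx": -0.02,"ty": 0.12,"tz": 0.06,"ax": -0.4,"ay": 0.02,"az": 0,"grip": 1},{"tx": -0.027,"ty": 0.18,"tz": 0.1,"ax": -0.515,"ay": 0.03,"az": 0,"grip": 1},{"tx": -0.027,"ty": 0.196,"tz": 0.126,"ax": -0.515,"ay": 0.03,"az": 0,"grip": 1},{"tx": -0.027,"ty": 0.196,"tz": 0.126,"ax": -0.515,"ay": 0.03,"az": 0,"grip": 1},{"tx": -0.027,"ty": 0.196,"tz": 0.126,"ax": -0.515,"ay": 0.03,"az": 0,"grip": 1}])

```text
clock: 2.1
tool_pos: [0.4746, -0.0554, 0.1648]
orientation: [-0.628, 0.749, -0.163, 0.137]
force: [0.2, -0.4, 0.2]
gripper_width: 0.0001
grip_force: 0.0
```

Run:
```python
from h import *
s=read_state();print(s['clock'],s['q'].tolist(),s['tool_pos'].tolist(),s['orientation'].tolist(),snl(s['tool_pos'])); rel(W(.035,.06,0),Rth(10));rel(W(.035,.06,0),Rth(20));rel(W(.035,.06,0),Rth(15,20))
```

```text
2.1 [0.4600535930175507, -0.2147149504812029, -1.0147608883423818, 0.5613462331989847, -0.4832379428175925, -1.0991968477623875] [0.4746424920532225, -0.055410651220121274, 0.16478901631644327] [-0.6275480278590121, 0.7488800330269247, -0.16331301064095077, 0.1367151396855709] [ 0.0281  0.1201 -0.0005]
t [-0.0007 -0.0457  0.0899] a [0.3468 0.0017 0.0037] world [ 0.5213 -0.0633  0.1272]
t [-0.0007 -0.0457  0.0899] a [0.0135 0.0013 0.0038] world [ 0.5213 -0.0633  0.1272]
t [-0.0007 -0.0457  0.0899] a [ 0.1789 -0.6338 -0.1991] world [ 0.5213 -0.0633  0.1272]
```

```bash
python3 - <<'E'
import re
t=open('kin.py').read()
t=t.replace("([0.3639,","([.46005,-.21471,-1.01476,.56135,-.48324,-1.0992],[.47464,-.05541,.16479],[-.62755,.74888,-.16331,.13672]),\n   ([0.3639,",1).replace("S[2][0]","S[2][0]")
t=t.replace("h,d,L1x,L1z,L2x,L2z,t=p","h,d,L1x,L1z,L2x,L2z,t,a1,cz=p").replace("np.array([0,0,h])+A","R.from_rotvec([0,0,q[0]]).apply([a1,0,h])+A").replace("C.apply([t,0,0])","C.apply([t,0,cz])").replace(".4,0,.25]",".4,0,.25,0,0]").replace("1e-3*","3e-3*").replace("[:9]","[:12]")
open('kin.py','w').write(t)
E
python3 kin.py | head -22
```

```text
0.0012378150433177938 (-1, -1) [ 0.3036 -0.1823 -0.0654  0.7042  0.338   0.069   0.7282 -0.1175  0.2359] 0.015586280071406278
0 -45 [ 0.37 -0.78 -0.5 ] [(0, np.float64(0.0)), (0, np.float64(0.0)), (0, np.float64(0.0))] [ 1.26  0.51 -0.42  0.63 -1.55 -2.11]
0 -30 [ 0.51 -0.6  -0.61] [(0, np.float64(0.0)), (0, np.float64(0.0)), (0, np.float64(0.0))] [ 1.34  0.23 -0.7   0.71 -1.36 -2.16]
0 -15 [ 0.63 -0.38 -0.68] [(21, np.float64(13.9)), (4, np.float64(2.9)), (0, np.float64(0.0))] [ 1.46 -0.11 -0.93  0.77 -1.28 -2.18]
0 0 [ 0.7  -0.13 -0.71] [(14, np.float64(11.4)), (6, np.float64(5.7)), (5, np.float64(4.8))] [ 0.43  0.01 -0.94  1.65 -0.5  -2.13]
0 15 [ 0.72  0.13 -0.68] [(15, np.float64(12.6)), (17, np.float64(20.9)), (13, np.float64(18.1))] [-0.17  0.18 -0.76  1.65 -0.02 -1.64]
0 30 [ 0.69  0.38 -0.61] [(11, np.float64(9.1)), (24, np.float64(33.2)), (0, np.float64(0.0))] [ 0.    0.12 -0.87 -2.14 -0.47  2.05]
0 45 [ 0.62  0.61 -0.5 ] [(0, np.float64(0.0)), (0, np.float64(0.0)), (0, np.float64(0.0))] [-0.7   0.44 -0.64 -1.38 -1.07  1.96]
10 -45 [ 0.24 -0.75 -0.62] [(0, np.float64(0.0)),
[... 1094 characters left out ...]
0.0))] [ 0.88  0.24 -0.42  0.58 -1.26 -1.63]
20 -15 [ 0.35 -0.31 -0.88] [(0, np.float64(0.0)), (0, np.float64(0.0)), (0, np.float64(0.0))] [ 0.61  0.07 -0.66  0.66 -0.83 -1.39]
20 0 [ 0.42 -0.07 -0.91] [(2, np.float64(1.7)), (0, np.float64(0.7)), (0, np.float64(0.0))] [ 0.06  0.1  -0.9   0.63 -0.17 -0.84]
20 15 [ 0.44  0.17 -0.88] [(9, np.float64(8.3)), (10, np.float64(9.9)), (4, np.float64(3.6))] [ 0.3   0.04 -1.   -0.54 -0.12  0.21]
20 30 [ 0.41  0.4  -0.82] [(0, np.float64(0.5)), (0, np.float64(0.0)), (0, np.float64(0.0))] [-0.    0.14 -0.76 -1.13 -0.46  1.1 ]
20 45 [ 0.34  0.61 -0.71] [(0, np.float64(0.0)), (0, np.float64(0.0)), (0, np.float64(0.0))] [-0.51  0.4  -0.39 -0.95 -1.04  1.4 ]
```

```bash
sed -i 's/,a1,cz=p/,a1,cz,cy=p/; s/C.apply(\[t,0,cz\])/C.apply([t,cy,cz])/; s/.4,0,.25,0,0\]/.4,0,.25,0,0,0]/g' kin.py; python3 kin.py | head -22
```

```text
0.0012378150433177938 (-1, -1) [ 0.1993 -0.0002  0.0001  0.6015  0.4637 -0.0001  0.3966 -0.0003  0.0002
 -0.1916] 1.9491906247698365e-05
0 -45 [ 0.37 -0.78 -0.5 ] [(7, np.float64(4.4)), (5, np.float64(3.2)), (0, np.float64(0.0))] [ 0.56  0.36 -0.93  1.3  -1.1  -2.21]
0 -30 [ 0.51 -0.6  -0.61] [(19, np.float64(12.0)), (18, np.float64(11.6)), (6, np.float64(3.5))] [ 0.4   0.2  -1.    1.5  -0.85 -2.15]
0 -15 [ 0.63 -0.38 -0.68] [(26, np.float64(17.5)), (27, np.float64(18.1)), (16, np.float64(8.7))] [ 0.18  0.08 -1.    1.59 -0.5  -1.96]
0 0 [ 0.7  -0.13 -0.71] [(13, np.float64(9.1)), (6, np.float64(4.5)), (15, np.float64(12.0))] [-0.12  0.   -1.    1.65 -0.06 -1.7 ]
0 15 [ 0.72  0.13 -0.68] [(2, np.float64(1.6)), (0, np.float64(0.0)), (0, np.float64(0.0))] [ 0.09  0.01 -0.63 -0.57 -0.13  0.38]
0 30 [ 0.69  0.38 -0.61] [(14, np.float64(11.5)), (0, np.float64(0.0)), (0, np.float64(0.0))] [-0.4   0.15 -0.38 -1.14 -0.76  1.21]
0 45 [ 0.62  0.61 -0.5 ] [(0, np.float64(0.0)), (0, np.float64(0.0)), (0, np.float64(0.0))] [-0.58  0.33 -0.25 -1.21 -1.13  1.39]
10 -45 [ 0.24 -0.75 -0.62] [(0, np.fl
[... 975 characters left out ...]
0.0))] [ 0.55  0.37 -0.62  0.81 -1.11 -1.75]
20 -30 [ 0.25 -0.52 -0.82] [(0, np.float64(0.0)), (0, np.float64(0.0)), (0, np.float64(0.0))] [ 0.48  0.22 -0.74  0.87 -0.86 -1.61]
20 -15 [ 0.35 -0.31 -0.88] [(1, np.float64(0.8)), (2, np.float64(1.7)), (0, np.float64(0.0))] [ 0.36  0.1  -0.81  0.84 -0.59 -1.38]
20 0 [ 0.42 -0.07 -0.91] [(0, np.float64(0.3)), (2, np.float64(1.7)), (0, np.float64(0.0))] [ 0.28  0.05 -0.75  0.48 -0.41 -0.86]
20 15 [ 0.44  0.17 -0.88] [(0, np.float64(0.0)), (0, np.float64(0.0)), (0, np.float64(0.0))] [ 0.09  0.09 -0.46 -0.24 -0.57  0.05]
20 30 [ 0.41  0.4  -0.82] [(0, np.float64(0.0)), (0, np.float64(0.0)), (0, np.float64(0.0))] [-0.19  0.19 -0.24 -0.66 -0.88  0.66]
```

Run:
```python
from kin import *
f=np.load('w1.npz');K=f['intrinsics'];z=f['range_z'][238:300,290:355];v,u=np.mgrid[238:300,290:355]
c=np.stack([(u-K[0,2])/K[0,0]*z,(v-K[1,2])/K[1,1]*z,z,np.ones_like(z)],-1)@f['T_tool_cam'].T
k=(z>0)&(z<.25);p=c[k][:,:3];print('finger tool pts',len(p),p.min(0),p.max(0),np.percentile(p,[2,50,98],axis=0))
tip=p[p[:,2]>p[:,2].max()-.006];print('tip',tip.min(0),tip.max(0))
s=read_state();q=s['q'];p0=s['tool_pos'];R0=R.from_quat(s['orientation'])
for sn,th,ph in (((.03,.12),15,13),((.03,.12),10,25),((.03,.06),10,25),((.03,.03),10,25),((.05,.03),10,25),((.08,.03),10,25),((.125,.03),10,25)):
    q,v=ik(W(*sn,0),Rth(th,ph),q);print(sn,th,ph,q.round(3),np.linalg.norm(v).round(4))
rel(W(.03,.12,0),Rth(10,25))
```

```text
finger tool pts 3238 [-0.0016 -0.014  -0.0786] [ 0.0145  0.0133 -0.0259] [[ 0.0031 -0.0129 -0.077 ]
 [ 0.0108 -0.0006 -0.0585]
 [ 0.0134  0.0121 -0.0294]]
tip [ 0.006  -0.0126 -0.0318] [ 0.0113  0.0117 -0.0259]
(0.03, 0.12) 15 13 [ 0.333 -0.249 -0.958  0.154 -0.309 -0.528] 0.0
(0.03, 0.12) 10 25 [-0.162 -0.126 -0.606 -0.758 -0.635  0.717] 0.0
(0.03, 0.06) 10 25 [-0.217  0.029 -0.551 -0.88  -0.601  0.901] 0.0
(0.03, 0.03) 10 25 [-0.239  0.103 -0.521 -0.934 -0.588  0.981] 0.0
(0.05, 0.03) 10 25 [-0.219  0.097 -0.495 -0.892 -0.595  0.917] 0.0
(0.08, 0.03) 10 25 [-0.194  0.091 -0.453 -0.834 -0.61   0.829] 0.0
(0.125, 0.03) 10 25 [-0.167  0.091 -0.386 -0.757 -0.641  0.719] 0.0
t [-0.0008 -0.003  -0.001 ] a [ 0.342  -0.8036 -0.2152] world [ 0.4761 -0.0552  0.1661]
```

Run:
```python
from h import *
f=np.load('w1.npz');K=f['intrinsics'];print(K)
for v in range(225,300,5):
    for u in (312,322):
        z=f['range_z'][v,u]; print(v,u,z.round(3),(f['T_tool_cam']@[(u-K[0,2])/K[0,0]*z,(v-K[1,2])/K[1,1]*z,z,1])[:3],end=' | ')
    print()
```

```text
[[288.7969   0.     322.2706]
 [  0.     288.7969 200.0612]
 [  0.       0.       1.    ]]
225 312 0.371 [-0.0654 -0.0139  0.1788] | 225 322 0.374 [-0.0666 -0.0011  0.1815] | 
230 312 0.374 [-0.0729 -0.014   0.1799] | 230 322 0.374 [-0.0727 -0.0011  0.1794] | 
235 312 0.376 [-0.0796 -0.0141  0.1792] | 235 322 0.377 [-0.08   -0.0011  0.1801] | 
240 312 0.379 [-0.0872 -0.0142  0.1801] | 240 322 0.38 [-0.0875 -0.0011  0.1808] | 
245 312 0.146 [ 0.0111 -0.0057 -0.0329] | 245 322 0.146 [ 0.0111 -0.0006 -0.0328] | 
250 312 0.143 [ 0.0103 -0.0055 -0.0368] | 250 322 0.142 [ 0.0104 -0.0006 -0.037 ] | 
255 312 0.137 [ 0.0106 -0.0053 -0.0423] | 255 322 0.137 [ 0.0105 -0.0006 -0.0423] | 
260 312 0.132 [ 0.011  -0.0052 -0.0479] | 260 322 0.131 [ 0.0113 -0.0006 -0.0484] | 
265 312 0.128 [ 0.0105 -0.005  -0.0516] | 265 322 0.128 [ 0.0106 -0.0006 -0.0517] | 
270 312 0.124 [ 0.0107 -0.0049 -0.056 ] | 270 322 0.124 [ 0.0106 -0.0006 -0.0559] | 
275 312 0.12 [ 0.0111 -0.0047 -0.0606] | 275 322 0.121 [ 0.0103 -0.0006 -0.0593] | 
280 312 0.114 [ 0.0124 -0.0045 -0.0662] | 280 322 0.121 [ 0.0083 -0.0006 -0.06  ] | 
285 312 0.111 [ 0.012  -0.0044 -0.0691] | 285 322 0.122 [ 0.0058 -0.0006 -0.0597] | 
290 312 0.108 [ 0.0119 -0.0043 -0.0721] | 290 322 0.122 [ 0.0037 -0.0006 -0.0603] | 
295 312 0.106 [ 0.0115 -0.0042 -0.0746] | 295 322 0.0 [ 0.0767 -0.0003 -0.1653] |
```

Emit:
arm_command(rows=[{"ax": 0.1,"ay": -0.2,"az": -0.05,"tx": 0,"ty": 0,"tz": 0,"grip": 1},{"ax": 0.18,"ay": -0.4,"az": -0.1,"tx": 0,"ty": 0,"tz": 0,"grip": 1},{"ax": 0.26,"ay": -0.6,"az": -0.15,"tx": 0,"ty": 0,"tz": 0,"grip": 1},{"ax": 0.34,"ay": -0.8,"az": -0.21,"tx": 0,"ty": 0,"tz": 0,"grip": 1},{"ax": 0.34,"ay": -0.8,"az": -0.21,"tx": 0,"ty": 0,"tz": 0,"grip": 1},{"ax": 0.34,"ay": -0.8,"az": -0.21,"tx": 0,"ty": 0,"tz": 0,"grip": 1},{"ax": 0.34,"ay": -0.8,"az": -0.21,"tx": 0,"ty": 0,"tz": 0,"grip": 1},{"ax": 0.34,"ay": -0.8,"az": -0.21,"tx": 0,"ty": 0,"tz": 0,"grip": 1}])

```text
clock: 2.9
tool_pos: [0.4692, -0.0571, 0.162]
orientation: [0.673, -0.657, 0.1, -0.326]
force: [-1.6, -1.0, -2.1]
gripper_width: 0.0002
grip_force: 0.0
```

Run:
```python
from h import *
s=read_state();print(s['clock'],s['q'],snl(s['tool_pos'])); rel(W(.03,.05,0),Rth(10,25)); snap('side','d2')
im=cv2.imread('pics/d2.png')[60:300,240:520]; cv2.imwrite('pics/d2c.png',cv2.resize(im,(700,600),interpolation=cv2.INTER_CUBIC))
```

```text
2.9 [-0.134  -0.1375 -0.6252 -0.717  -0.6168  0.6553] [ 0.0225  0.1217 -0.0032]
t [ 0.0439 -0.0337  0.1067] a [ 0.0313 -0.0264 -0.0201] world [ 0.5248 -0.0639  0.1166]
```

View pics/d2c.png

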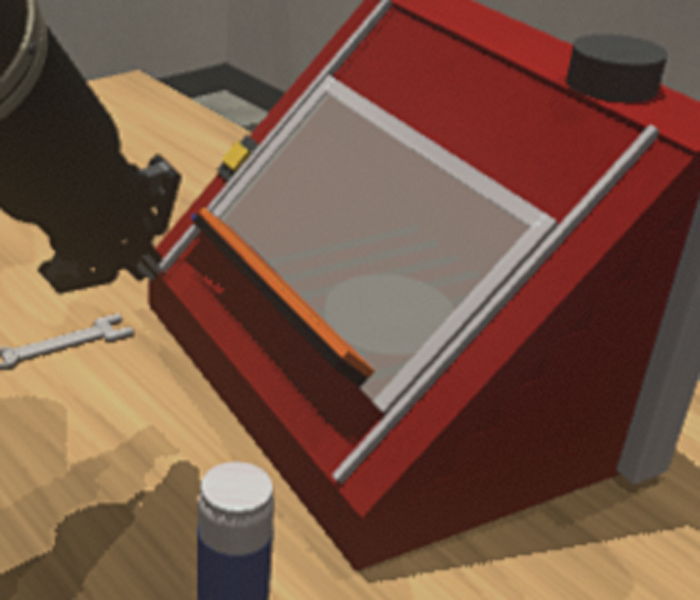

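The side view shows the closed fingers at about (304,168) full-frame, in front of the lip and pointing at the slope, with wide knuckles behind. The tip looks further back than stated, so I'll measure it.

Run:
```python
from h import *
def tool(tag,pos,ori,box,zmax):
    f=np.load(tag+'.npz');K=f['intrinsics'];u0,v0,u1,v1=box
    v,u=np.mgrid[v0:v1,u0:u1];z=f['range_z'][v0:v1,u0:u1]
    w=(np.stack([(u-K[0,2])/K[0,0]*z,(v-K[1,2])/K[1,1]*z,z,np.ones_like(z)],-1)@T(f).T)[...,:3].reshape(-1,3)
    t=(w-pos)@R.from_quat(ori).as_matrix(); k=(abs(t[:,0])<.02)&(abs(t[:,1])<.075)&(t[:,2]<.05)&(t[:,2]>-.12)&(z.ravel()>0)
    return t[k]
f=np.load('d2.npz')
t=tool('d2',f['pos'],f['ori'],(255,100,330,200),0)
for a in np.arange(-.11,.05,.01):
    k=(t[:,2]>=a)&(t[:,2]<a+.01)
    if k.any(): print('closed d2 z',a.round(2),k.sum(),'y',t[k,1].min().round(4),t[k,1].max().round(4),'x',t[k,0].min().round(4),t[k,0].max().round(4))
f=np.load('s1.npz')
t=tool('s1',f['pos'],f['ori'],(250,140,325,230),0)
for a in np.arange(-.08,.03,.01):
    k=(t[:,2]>=a)&(t[:,2]<a+.01)
    if k.any(): print('open s1 z',a.round(2),k.sum(),'y',t[k,1].min().round(4),t[k,1].max().round(4))
```

```text
closed d2 z -0.11 148 y -0.0619 0.0577 x 0.0023 0.0183
closed d2 z -0.1 149 y -0.0525 0.0491 x -0.006 0.0179
closed d2 z -0.09 103 y -0.0458 0.0415 x -0.009 0.0164
closed d2 z -0.08 161 y -0.0388 0.0338 x -0.0086 0.0137
closed d2 z -0.07 62 y -0.0328 0.0259 x -0.0097 0.0133
closed d2 z -0.06 25 y -0.015 0.0109 x -0.0115 0.0112
closed d2 z -0.05 38 y -0.0154 0.0108 x 0.0054 0.0122
closed d2 z -0.04 28 y -0.0144 0.0105 x 0.0053 0.0114
closed d2 z -0.03 7 y -0.0091 0.0076 x 0.0057 0.0103
open s1 z -0.08 88 y -0.0571 0.0492
open s1 z -0.07 124 y -0.0589 0.0543
open s1 z -0.06 136 y -0.0748 0.0472
open s1 z -0.05 138 y -0.0743 0.0469
open s1 z -0.04 168 y -0.0684 0.0431
open s1 z -0.03 14 y -0.0574 -0.0499
open s1 z -0.02 9 y -0.0354 -0.0299
open s1 z -0.01 15 y -0.0289 -0.0165
open s1 z -0.0 16 y -0.017 -0.0068
open s1 z 0.01 17 y -0.0079 0.0024
open s1 z 0.02 15 y 0.0036 0.0138
```

Emit:
arm_command(rows=[{"tx": 0.02,"ty": -0.01,"tz": 0.04,"ax": 0,"ay": 0,"az": 0,"grip": 1},{"tx": 0.04,"ty": -0.025,"tz": 0.08,"ax": 0,"ay": 0,"az": 0,"grip": 1},{"tx": 0.045,"ty": -0.03,"tz": 0.107,"ax": 0,"ay": 0,"az": 0,"grip": 1},{"tx": 0.045,"ty": -0.03,"tz": 0.107,"ax": 0,"ay": 0,"az": 0,"grip": 1},{"tx": 0.045,"ty": -0.03,"tz": 0.107,"ax": 0,"ay": 0,"az": 0,"grip": 1},{"tx": 0.045,"ty": -0.03,"tz": 0.107,"ax": 0,"ay": 0,"az": 0,"grip": 1}])

```text
clock: 3.55
tool_pos: [0.522, -0.066, 0.1141]
orientation: [0.672, -0.658, 0.1, -0.324]
force: [0.7, -0.5, -0.1]
gripper_width: -0.0002
grip_force: 0.0
```

Run:
```python
from h import *
s=read_state();print(s['clock'],s['q'],snl(s['tool_pos']),s['force']); snap('side','d3')
f=np.load('d3.npz');K=f['intrinsics'];v,u=np.mgrid[110:240,260:380];z=f['range_z'][110:240,260:380]
w=(np.stack([(u-K[0,2])/K[0,0]*z,(v-K[1,2])/K[1,1]*z,z,np.ones_like(z)],-1)@T(f).T)[...,:3].reshape(-1,3)
t=(w-f['pos'])@R.from_quat(f['ori']).as_matrix(); k=(abs(t[:,0])<.016)&(abs(t[:,1])<.02)&(t[:,2]<.03)&(t[:,2]>-.06)
q=snl(w[k]);o=np.argsort(q[:,1]);print(np.c_[t[k],q][o][:12]); print(len(q),q[:,0].max())
im=cv2.imread('pics/d3.png')[90:250,230:430]; cv2.imwrite('pics/d3c.png',cv2.resize(im,(750,600),interpolation=cv2.INTER_CUBIC))
rel(W(.028,.003,0),Rth(10,25))
```

```text
3.55 [-0.1879  0.0466 -0.5535 -0.8463 -0.5688  0.8461] [ 0.0265  0.0499 -0.0025] [ 0.702  -0.505  -0.0791]
[[ 0.006   0.0046 -0.0241  0.0267  0.07   -0.0179]
 [ 0.0096 -0.0026 -0.0285  0.0345  0.0712 -0.0225]
 [ 0.0108 -0.0084 -0.0314  0.0407  0.0722 -0.0243]
 [ 0.0108 -0.0054 -0.0311  0.0378  0.0725 -0.0243]
 [ 0.0103  0.0033 -0.0298  0.0289  0.073  -0.024 ]
 [ 0.0112  0.0005 -0.0318  0.0321  0.074  -0.0255]
 [ 0.01   -0.0068 -0.033   0.0395  0.0743 -0.0243]
 [ 0.0098 -0.0039 -0.0324  0.0365  0.0743 -0.024 ]
 [ 0.0098  0.002  -0.0321  0.0307  0.0751 -0.0243]
 [ 0.0102 -0.0009 -0.0331  0.0337  0.0753 -0.0249]
 [ 0.0072 -0.0126 -0.0341  0.0454  0.0754 -0.0218]
 [ 0.0071 -0.0097 -0.0338  0.0425  0.0757 -0.0218]]
81 0.05040026895923779
t [ 0.0279 -0.0164  0.0715] a [ 0.0362 -0.0344 -0.0237] world [ 0.5561 -0.0696  0.0819]
```

View pics/d3c.png

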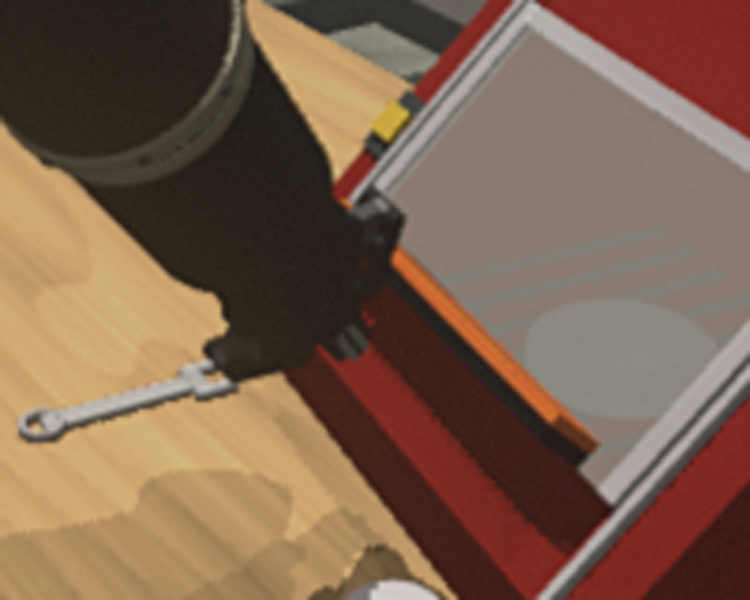

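The side crop confirms the fingertips end about 28 mm behind the reported TCP. They sit just below the lip line at (350,340), clear of the can and the wrench. I'll insert under the lip using the measured tip.

Emit:
arm_command(rows=[{"tx": 0.009,"ty": -0.005,"tz": 0.024,"ax": 0,"ay": 0,"az": 0,"grip": 1},{"tx": 0.018,"ty": -0.01,"tz": 0.048,"ax": 0,"ay": 0,"az": 0,"grip": 1},{"tx": 0.028,"ty": -0.016,"tz": 0.07,"ax": 0,"ay": 0,"az": 0,"grip": 1},{"tx": 0.028,"ty": -0.016,"tz": 0.07,"ax": 0,"ay": 0,"az": 0,"grip": 1},{"tx": 0.028,"ty": -0.016,"tz": 0.07,"ax": 0,"ay": 0,"az": 0,"grip": 1}])

```text
clock: 4.1
tool_pos: [0.5554, -0.0702, 0.0818]
orientation: [0.672, -0.659, 0.099, -0.324]
force: [-0.3, 0.3, -1.0]
gripper_width: -0.0003
grip_force: 0.0
```

Run:
```python
from h import *
s=read_state();print(s['clock'],snl(s['tool_pos']),s['force'],s['force']@U,s['force']@N); rel(W(.117,.003,0),Rth(10,25)); rel(W(.06,.003,0),Rth(10,25))
```

```text
4.1 [ 0.0274  0.0034 -0.0007] [-0.2879  0.2932 -0.9925] -0.9388402871571556 -0.4647121103842063
t [-0.0023 -0.1467 -0.0278] a [ 0.0379 -0.0346 -0.0256] world [ 0.6181 -0.0807  0.1449]
t [-0.0014 -0.0535 -0.0094] a [ 0.0379 -0.0346 -0.0256] world [ 0.5784 -0.0736  0.1045]
```

Emit:
arm_command(rows=[{"tx": 0,"ty": -0.01,"tz": -0.002,"ax": 0,"ay": 0,"az": 0,"grip": 1},{"tx": 0,"ty": -0.02,"tz": -0.004,"ax": 0,"ay": 0,"az": 0,"grip": 1},{"tx": 0,"ty": -0.03,"tz": -0.006,"ax": 0,"ay": 0,"az": 0,"grip": 1},{"tx": 0,"ty": -0.04,"tz": -0.008,"ax": 0,"ay": 0,"az": 0,"grip": 1},{"tx": -0.001,"ty": -0.05,"tz": -0.01,"ax": 0,"ay": 0,"az": 0,"grip": 1},{"tx": -0.001,"ty": -0.06,"tz": -0.012,"ax": 0,"ay": 0,"az": 0,"grip": 1},{"tx": -0.001,"ty": -0.07,"tz": -0.014,"ax": 0,"ay": 0,"az": 0,"grip": 1},{"tx": -0.001,"ty": -0.08,"tz": -0.016,"ax": 0,"ay": 0,"az": 0,"grip": 1},{"tx": -0.001,"ty": -0.09,"tz": -0.018,"ax": 0,"ay": 0,"az": 0,"grip": 1},{"tx": -0.002,"ty": -0.1,"tz": -0.02,"ax": 0,"ay": 0,"az": 0,"grip": 1},{"tx": -0.002,"ty": -0.11,"tz": -0.022,"ax": 0,"ay": 0,"az": 0,"grip": 1},{"tx": -0.002,"ty": -0.118,"tz": -0.023,"ax": 0,"ay": 0,"az": 0,"grip": 1},{"tx": -0.002,"ty": -0.124,"tz": -0.024,"ax": 0,"ay": 0,"az": 0,"grip": 1},{"tx": -0.002,"ty": -0.127,"tz": -0.024,"ax": 0,"ay": 0,"az": 0,"grip": 1},{"tx": -0.002,"ty": -0.127,"tz": -0.024,"ax": 0,"ay": 0,"az": 0,"grip": 1}])

```text
clock: 5.6
tool_pos: [0.6105, -0.0793, 0.1361]
orientation: [0.672, -0.659, 0.1, -0.324]
force: [-0.8, 0.2, -1.7]
gripper_width: 0.0003
grip_force: 0.4
```

```bash
cat >> h.py <<'E'
def look(tags):
    for t in tags:
      for nm,lo,hi in(('yellow',(20,110,60),(32,255,255)),('blue',(108,120,50),(125,255,255)),('orange',(7,150,80),(18,255,255))):
        uv,q=mask(t,lo,hi); k=q[:,2]>.17 if nm=='yellow' else (q[:,2]>.12 if nm=='blue' else q[:,2]<.125); uv,q=uv[k],q[k]
        print(t,nm,len(q),*( [np.percentile(q,[5,50,95],axis=0),uv.min(0),uv.max(0)] if len(q) else []))
E
python3 - <<'E'
from h import *
s=read_state();print(s['clock'],snl(s['tool_pos']),s['force'],s['force']@U,s['force']@N); rel(W(.117,.003,0),Rth(10,25))
snap('scene','s4');snap('side','d4');snap('wrist','w4');look(['s4','d4','w4'])
a=cv2.resize(cv2.imread('pics/s4.png')[190:280,280:400],(480,360),interpolation=cv2.INTER_CUBIC)
b=cv2.resize(cv2.imread('pics/d4.png')[90:190,270:350],(288,360),interpolation=cv2.INTER_CUBIC)
cv2.imwrite('pics/m4.png',np.hstack([a,b]))
E
```

```text
5.6 [ 0.1053  0.0023 -0.    ] [-0.7558  0.1612 -1.7393] -1.7760537318611975 -0.6837441299075295
t [-0.0007 -0.0189 -0.0048] a [ 0.037  -0.0348 -0.0255] world [ 0.6181 -0.0807  0.1449]
s4 yellow 96 [[0.1312 0.0045 0.174 ]
 [0.1497 0.0082 0.1883]
 [0.1524 0.0105 0.1971]] [341 249] [358 260]
s4 blue 21 [[0.1295 0.011  0.138 ]
 [0.1319 0.0119 0.1537]
 [0.1332 0.0125 0.1686]] [330 239] [346 248]
s4 orange 2449 [[ 0.1444  0.0093 -0.1231]
 [ 0.1469  0.0267  0.0071]
 [ 0.1489  0.0439  0.1124]] [217 163] [328 236]
d4 yellow 0
d4 blue 0
d4 orange 202 [[ 0.1403  0.019  -0.1412]
 [ 0.1439  0.0451 -0.1024]
 [ 0.1472  0.0471 -0.0334]] [368 149] [410 185]
w4 yellow 0
w4 blue 0
w4 orange 8110 [[ 0.1398  0.0442 -0.125 ]
 [ 0.1433  0.0452 -0.1012]
 [ 0.1468  0.0462 -0.038 ]] [204   0] [531 291]
```

View pics/m4.png

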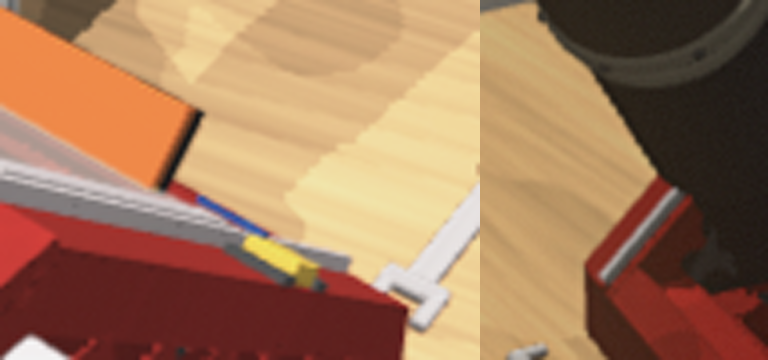

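The left crop shows the blue pointer tip at (268,235), near the lower part of the yellow band at (245,240)–(318,285). It now stands at s≈0.132 against a band centre of about 0.141, so I need about 9.5 mm more, then I'll back off.

Emit:
arm_command(rows=[{"tx": 0,"ty": -0.006,"tz": -0.001,"ax": 0,"ay": 0,"az": 0,"grip": 1},{"tx": 0,"ty": -0.012,"tz": -0.003,"ax": 0,"ay": 0,"az": 0,"grip": 1},{"tx": 0,"ty": -0.0155,"tz": -0.004,"ax": 0,"ay": 0,"az": 0,"grip": 1},{"tx": 0,"ty": -0.0155,"tz": -0.004,"ax": 0,"ay": 0,"az": 0,"grip": 1},{"tx": 0,"ty": -0.0155,"tz": -0.004,"ax": 0,"ay": 0,"az": 0,"grip": 1},{"tx": 0,"ty": 0.01,"tz": 0,"ax": 0,"ay": 0,"az": 0,"grip": 1},{"tx": 0,"ty": 0.02,"tz": 0,"ax": 0,"ay": 0,"az": 0,"grip": 1},{"tx": 0,"ty": 0.02,"tz": 0,"ax": 0,"ay": 0,"az": 0,"grip": 1},{"tx": 0,"ty": 0.02,"tz": -0.05,"ax": 0,"ay": 0,"az": 0,"grip": 1},{"tx": 0,"ty": 0.02,"tz": -0.1,"ax": 0,"ay": 0,"az": 0,"grip": 1},{"tx": 0,"ty": 0.02,"tz": -0.15,"ax": 0,"ay": 0,"az": 0,"grip": 1},{"tx": 0,"ty": 0.02,"tz": -0.2,"ax": 0,"ay": 0,"az": 0,"grip": 1},{"tx": 0,"ty": 0.02,"tz": -0.2,"ax": 0,"ay": 0,"az": 0,"grip": 1},{"tx": 0,"ty": 0.02,"tz": -0.2,"ax": 0,"ay": 0,"az": 0,"grip": 1}])

```text
clock: 7.15
tool_pos: [0.5336, -0.1154, 0.2229]
orientation: [0.672, -0.659, 0.101, -0.324]
force: [0.7, -0.3, -1.5]
gripper_width: 0.0004
grip_force: 0.0
```

Run:
```python
from h import *
s=read_state();print(s['clock'],snl(s['tool_pos']),s['force'],s['joint_vel'])
snap('scene','s5');snap('side','d5');look(['s5','d5'])
print(pts('d5',[(334,252)]),pts('d1',[(334,252)]))
a=cv2.resize(cv2.imread('pics/s5.png')[190:280,280:400],(480,360),interpolation=cv2.INTER_CUBIC)
b=cv2.resize(cv2.imread('pics/d5.png')[90:190,270:350],(288,360),interpolation=cv2.INTER_CUBIC)
c=cv2.resize(cv2.imread('pics/d5.png')[60:400,200:560],(254,240));e=cv2.resize(cv2.imread('pics/s5.png'),(384,240))
cv2.imwrite('pics/m5.png',np.vstack([np.hstack([a,b]),np.hstack([c,e,np.zeros((240,130,3),np.uint8)])]))
```

```text
7.15 [ 0.1177  0.1127 -0.0491] [ 0.7204 -0.3153 -1.4635] [ 0.01    0.0326 -0.0151 -0.0116  0.0058  0.0051]
s5 yellow 98 [[0.1309 0.0046 0.173 ]
 [0.1494 0.0081 0.1883]
 [0.1528 0.0105 0.1971]] [341 249] [358 260]
s5 blue 20 [[0.1365 0.0108 0.137 ]
 [0.1401 0.0117 0.1536]
 [0.1436 0.0121 0.1669]] [327 239] [343 247]
s5 orange 2520 [[ 0.1539  0.0089 -0.1231]
 [ 0.1565  0.0264  0.0077]
 [ 0.1584  0.0439  0.1124]] [214 163] [325 235]
d5 yellow 0
d5 blue 0
d5 orange 317 [[ 0.1497  0.0248 -0.1415]
 [ 0.1535  0.0455 -0.062 ]
 [ 0.1569  0.0474  0.0552]] [349 128] [413 182]
[[ 0.3996 -0.2606  0.1303]] [[ 0.3991 -0.2612  0.131 ]]
```

View pics/m5.png

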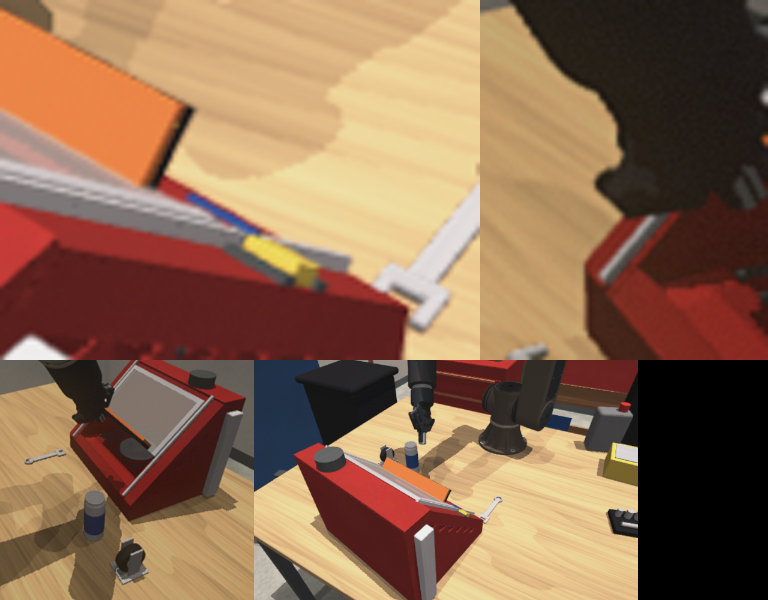

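Run:
```python
from h import *
rel(W(.03,.13,0),Rth(10,25))
```

```text
t [-0.0848  0.1407  0.0327] a [ 0.0386 -0.0346 -0.0268] world [ 0.4692 -0.0539  0.1731]
```

Emit:
arm_command(rows=[{"tx": -0.03,"ty": 0.05,"tz": 0,"ax": 0,"ay": 0,"az": 0,"grip": 1},{"tx": -0.05,"ty": 0.1,"tz": 0.01,"ax": 0,"ay": 0,"az": 0,"grip": 1},{"tx": -0.08,"ty": 0.14,"tz": 0.03,"ax": 0,"ay": 0,"az": 0,"grip": 1},{"tx": -0.08,"ty": 0.14,"tz": 0.03,"ax": 0,"ay": 0,"az": 0,"grip": 1},{"tx": -0.08,"ty": 0.14,"tz": 0.03,"ax": 0,"ay": 0,"az": 0,"grip": 1},{"tx": -0.08,"ty": 0.14,"tz": 0.03,"ax": 0,"ay": 0,"az": 0,"grip": 1},{"tx": -0.08,"ty": 0.14,"tz": 0.03,"ax": 0,"ay": 0,"az": 0,"grip": 1}])

```text
clock: 7.95
tool_pos: [0.4697, -0.0578, 0.1745]
orientation: [0.672, -0.659, 0.1, -0.324]
force: [0.9, -0.8, 0.0]
gripper_width: 0.0
grip_force: 0.0
```

Run:
```python
from h import *
s=read_state();print(s['clock'],snl(s['tool_pos']),s['force'],abs(s['joint_vel']).max())
snap('side','d6');snap('scene','s6');look(['d2','d6','s6'])
cv2.imwrite('pics/d6c.png',cv2.resize(cv2.imread('pics/d6.png')[90:170,290:390],(750,600),interpolation=cv2.INTER_CUBIC))
```

```text
7.95 [ 0.0318  0.1301 -0.0038] [ 0.9001 -0.8164  0.0451] 0.0053114118568809085
d2 yellow 71 [[0.1284 0.0057 0.1712]
 [0.1394 0.0109 0.1822]
 [0.152  0.0127 0.1954]] [329 117] [339 127]
d2 blue 2 [[0.0664 0.0131 0.1631]
 [0.0672 0.0132 0.1645]
 [0.0679 0.0134 0.1659]] [317 146] [317 147]
d2 orange 496 [[ 0.0771  0.0235 -0.1414]
 [ 0.0824  0.045  -0.0491]
 [ 0.0864  0.0471  0.0909]] [320 143] [388 209]
d6 yellow 67 [[0.1283 0.0052 0.1719]
 [0.1394 0.0107 0.184 ]
 [0.1515 0.0126 0.1952]] [329 117] [338 127]
d6 blue 6 [[0.138  0.0077 0.1388]
 [0.1393 0.0122 0.1523]
 [0.14   0.015  0.1644]] [336 124] [341 129]
d6 orange 377 [[ 0.1492  0.0288 -0.1412]
 [ 0.1531  0.0456 -0.0452]
 [ 0.1569  0.0472  0.098 ]] [340 119] [413 181]
s6 yellow 98 [[0.1317 0.0046 0.173 ]
 [0.1494 0.0081 0.188 ]
 [0.1526 0.0105 0.1972]] [341 249] [358 260]
s6 blue 21 [[0.1384 0.0108 0.1388]
 [0.1403 0.0116 0.153 ]
 [0.1421 0.0123 0.1669]] [327 239] [343 247]
s6 orange 2516 [[ 0.1538  0.0089 -0.1241]
 [ 0.1565  0.0264  0.0074]
 [ 0.1584  0.0439  0.1126]] [214 162] [325 235]
```

View pics/d6c.png

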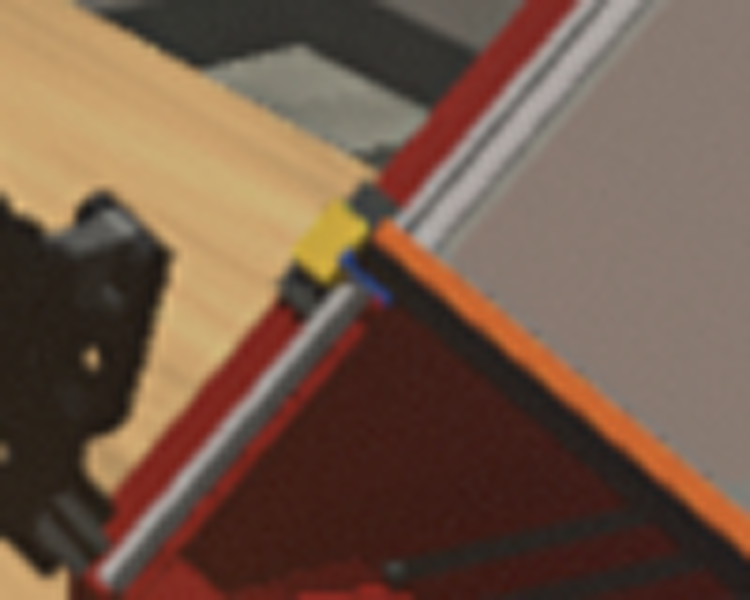

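The blue pointer at (365,275) meets the yellow band (300–365, 205–280) near its middle. In the same camera the pointer is at s=0.139 and the band centre at 0.140. The clip hasn't moved and the gripper is clear, so I'll hand in.

```bash
python3 -c "
from bench import close_job
print(close_job())"
```

```text
the job is handed in; nothing more can be done
None
```

The window is pushed up so the blue pointer stands within about 1 mm of the yellow band's middle; the clip and the can measured unmoved, the castor and wrench look untouched, the arm is clear and the job was handed in at about 8 s (I worked from the fingertips as measured in the images, about 28 mm behind the reported TCP rather than the stated 8 mm ahead).

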